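# Clear the basket off the organiser and draw out the long brush

## Robot

A 7-joint arm with a two-finger parallel gripper is mounted at the origin on the work surface. World frame = base frame: x ahead of the robot, y to its left, z up, the work surface at z = 0. Lengths are in m, angles in rad, forces in N, time in s.
With the tool pointing down it reaches from about 0.35 to 0.9 m from the base axis. Payload 8.1 kg.
Tool frame: the origin (TCP) lies between the finger pads; the fingertips stand ahead of it and the grasp point (between the pads) is the TCP (arm.nose_length is the z of the fingertips in the tool frame, in m); z points along the fingers, y is the line along which they close (so a half turn about z gives the same grasp; the last joint's range is limited). The gripper opens to 92 mm and grips with 3 to 60 N. Pads are 19 mm wide; open, the fingers measure 130 mm over their backs; the gripper's body (75 mm by 190 mm) begins 47 mm behind the grasp point.
Start: joints at [1.179, 0.434, 0.025, 1.573, -0.012, 1.134, -0.075], TCP at [0.178, -0.599, 0.215] pointing down, gripper open.
Joint ranges: [-2.62, 2.62], [-0.44, 2.09], [-1.27, 1.32], [0.08, 2.57], [-1.32, 4.46], [0.12, 2], [-2.74, 2.74]. Speed limits (rad/s): [2.22, 2.22, 3.01, 3.01, 3.14, 3.14, 3.14].

## Interface

Orientations are given as a rotation vector (axis times angle).
In Python, from cell import sensors, optics, arm gives the robot as it stands.
- The arm moves only by the tool arm_command, never from a script. Its argument "deltas" is one flat list of numbers, 7 for each row, row after row: the turn, a rotation vector about the world's x, y, z as a fraction of full scale, then the shift along the world's x, y, z as a fraction of full scale, then the finger opening in mm, from 0 to 91.8. In form: [wx, wy, wz, dx, dy, dz, fingers, wx, wy, wz, dx, dy, dz, fingers, ...]. A call has 1 to 20 rows; each row is the pose to reach, as a shift and turn from the pose commanded when the call began; what a row does not reach only later rows make up. Full scale, the value 1, is 1 m for a shift and 90 degrees for a turn. A row lasts 1/10 s, in which the tool goes at most 50 mm and 8.59 degrees, less where a joint would pass 70% of its speed; a pose out of reach is approached as far as the arm can. A call with a number of a shift or a turn outside -1 to 1 is refused whole. A call with a gripper value outside its range is refused whole. The fingers move at their own pace and stop on an object; "force" is the grip in N (left out, the last holds). Time passes only in rows, so rows that repeat a pose let the fingers close. It gives the time, the measured TCP pose, the force, the opening and the grip force at its end, in the units of the state.
- sensors.observe(): the state, without advancing time (a new reading comes with each control period).
- optics.get_image(name): name is "side" or "top"; returns the picture (480x640x3 uint8, blue, green, red); there is no depth.
- optics.calibration(name): a dict with "camera_matrix" (3x3 intrinsics, pixels), "D" ([k1, k2, p1, p2, k3] as OpenCV has them; the pictures are not rectified), "rvec" (rotation vector, rad) and "tvec" (3), from world to camera coordinates, as OpenCV has them. Camera axes: x right, y down, z forward; pixel columns grow to the right and rows downward; lengths in m; the calibration is good to about 2 mm. A picture is of the moment at which its call begins. calibration takes no time and is no camera call.
- arm.sign_off(): hands the job in; it is judged then, once.
The state is a dict: "clock": time; "joints": joint angles; "dq": joint speeds; "joint_efforts": joint torques, N m; "position": TCP position; "ee_rot": TCP orientation; "force": force on the tool from outside, world axes, zero at the start; "ft_torque": the same for the moment, N m; "width": opening from 0.0 (shut) to 1.0 (fully open); "gripper_force": force on a finger pad.
Only numpy, scipy, OpenCV 4.12 (cv2) and the standard library are available. Lean on these libraries where they do the work, as an engineer would, in place of code of your own. Each camera call takes 0.05 s, during which the arm holds its last target. There are 200 camera calls.

## Task

Take the basket off the white organiser and hang it by its wooden handle bar on both prongs of the hook stand, let go of it, and never let it rest on the shelf. Then draw the long brush out through the organiser's narrow top opening, tilting it because it is longer than the opening, leaving the other things where they stand. Finish while still holding the brush still in the gripper, all of it at least 5 cm above the organiser's top and touching nothing else.

Things in the scene. Friction and masses are not known exactly. Their poses are not given: they have to be found in the camera images.
- organiser: White plastic tray fixed to the shelf: 172 (its x) x 392 (its y) x 69 mm high. Origin at the centre of its underside, z up. Floor 5 mm, walls 6 mm thick: 160 x 380 mm inside. A 4 mm cover closes the top over 110 mm inside each y end wall (its underside 65 mm above the shelf); only the middle is open, 160 mm (x) by 160 mm (y -80 to +80 mm).
- opening (a point): Centre of the organiser's opening, at the level of its top (69 mm above the shelf); axes as the organiser's.
- brush: Loose wooden brush, 0.09 kg, 220 mm long (y -110 to +110), lying bristles down on the tray floor along the tray's y, both ends under covers, free to slide lengthwise. Origin under its middle, z up. Straight handle y -55 to 96 mm, 20 mm wide (x), z 7 to 21 mm; centre of mass near y -9 mm. Head y -110 to -55, 34 mm wide, z 0 to 26; end block y 96 to 110, 24 mm wide, z 0 to 26 mm.
- brush_head (a point): Middle of the brush's head end face (brush y -110 mm, z 14 mm).
- brush_tail (a point): Middle of the brush's other end face (brush y +110 mm, z 14 mm).
- basket: Loose empty white plastic basket, 0.16 kg, 190 (its x) x 80 mm (y), rim 45 mm high, standing on the organiser's top across the opening. Origin at the centre of its underside, z up. A rigid arch stands over it: wooden bar along x, 116 mm long, 12 mm wide (y), 10 mm high, centre 125 mm above the underside, on a steel rod at each end (x 61 mm at the bar, 92 mm at the rim); 75 mm free below the bar.
- basket_bar (a point): Centre of the basket's wooden handle bar; axes as the basket's.
- stand: Steel double-hook stand, fixed. Origin at shelf level under the seat, z up. Two level prongs, 8 mm thick, at x -35 and +35 mm, top 164 mm high, run from upright posts at y +65 mm to y -50 mm, then turn up to tips at y -58 mm, 182 mm high. They point to -y. Base plate 140 x 140 x 10 mm; cross rod between the posts at 90 mm height, nothing between them above it.
- seat (a point): Midway between the prongs at the level of their top (164 mm), at stand y 0, 65 mm from the posts: where the middle of the bar's underside belongs, the bar lying across both prongs along the stand's x, its centre 169 mm high. Axes as the stand's.
- canister: Bystander, loose: white ceramic canister with hinged lid, 110 x 110 x 150 mm. Origin under its centre. Leave alone.
- spray: Bystander, loose: coral spray bottle, 72 mm across, 217 mm tall. Origin under its centre. Leave alone.
- brush_holder: Bystander, loose: chrome toilet brush holder, 100 mm across, 390 mm tall. Origin under its centre. Leave alone.
- scrubber: Bystander, loose: green plastic scrubber, 70 x 110 x 32 mm. Origin under its centre. Leave alone.
- soap_dish: Bystander, loose: white soap dish with soap, 90 mm across, 38 mm tall. Origin under its centre. Leave alone.
- jar: Bystander, loose: glass jar, 60 mm across, 90 mm tall. Origin under its centre. Leave alone.
Not all that is in view belongs to the job. There is more than one size of the brush; the one meant has the size given above.

How it is judged:
On the way, in this order (a step that is already met when the one before it is completed fails the run):
1. the basket hangs by its bar on both prongs of the stand, let go (z of basket_bar in the frame of stand between 0.158 and 0.182 m and y of basket_bar in the frame of stand between -0.052 and 0.06 m and x of basket_bar in the frame of stand between -0.035 and 0.035 m and angle between basket's own z axis and vertical below 0.25 rad and contact force between basket and stand above 0.3 N and contact force between basket and the fingers below 0.05 N and contact force between basket and organiser below 0.05 N and linear speed of basket below 0.05 m/s), for 0.3 s.
2. the brush is out of the organiser, above its opening, in the gripper (height (world z) of each of brush_head, brush_tail above 0.105 m and contact force between brush and the fingers above 1 N), for 0.1 s.
At the end, for the whole second after the job is handed in: Basket hangs still on both prongs: bar centre 158-182 mm high, within 35 mm of the seat in stand x, at stand y -52 to 60 mm, tilt under 0.25 rad, untouched by fingers and organiser. Brush in the fingers (over 1 N), both end middles over 105 mm high, under 0.03 m/s, touching nothing else (all of step 1 and all of step 2 and linear speed of brush below 0.03 m/s and contact force between brush and organiser below 0.05 N and contact force between brush and basket below 0.05 N and contact force between brush and stand below 0.05 N and contact force between brush and canister below 0.05 N and contact force between brush and spray below 0.05 N and contact force between brush and brush_holder below 0.05 N and contact force between brush and scrubber below 0.05 N and contact force between brush and soap_dish below 0.05 N and contact force between brush and jar below 0.05 N); the arm keeps its last pose, push and grip.
It fails at once if the basket is set down or dropped on the shelf (height (world z) of basket below 0.02 m).
It fails at once if a bystander is moved over 3 cm (distance of any of canister, spray, brush_holder, scrubber, soap_dish, jar from where it was at the start of the episode above 0.03 m).
It also fails if it takes over 54 s, if anything falls off the work surface, if the arm or the gripper's body presses on something with over 40 N, if the wrist force passes 120 N, or if a joint passes its speed limit or range.

## Working session

There is one attempt and no reset: what is moved stays moved. The work goes in short steps, Python scripts to look and compute and a tool call to move; the robot and the scene stay as the last step left them, time stands still between calls to the robot, and variables do not carry over. Pictures are saved under pics/ and viewed, at most 10 in all, crops included, and the job is handed in when it is done.

Besides the shell and the picture viewer there is one more tool, called as name(argument=value, ...), one argument or row to a line, values as JSON. arm_command: Moves the arm, as the interface text tells. Its arguments: {"type":"object","properties":{"deltas":{"type":"array","items":{"type":"number"}},"force":{"type":"number"}},"required":["deltas"]}

```bash
ls; mkdir -p pics; python3 - <<'E'
from cell import sensors, optics, arm
import cv2, numpy as np
print(sensors.observe()); print(arm.nose_length)
for n in ("side","top"):
    cv2.imwrite(f"pics/{n}0.png",optics.get_image(n)); c=optics.calibration(n); print(n,c)
    R=cv2.Rodrigues(np.array(c["rvec"]))[0]; print(-R.T@np.array(c["tvec"]).ravel())
E
```

```text
pics
{'clock': 0.0, 'joints': array([ 1.17940482,  0.4352586 ,  0.02501349,  1.57412487, -0.01161359,
        1.13399563, -0.07506279]), 'dq': array([ 0.00071245, -0.00028422, -0.00151179, -0.00086494, -0.0013228 ,
        0.00016618,  0.00058098]), 'joint_efforts': array([ 8.84399719e-05, -6.67854595e+01,  9.84686762e-01, -3.14470375e+01,
       -6.06840011e-02,  4.29940433e-02,  1.65454117e-04]), 'position': array([ 0.17776411, -0.59861671,  0.21441259]), 'ee_rot': array([-3.10733706e+00, -4.51711258e-01,  6.07959068e-04]), 'force': array([-0.03463787, -0.24375881,  0.49567401]), 'ft_torque': array([ 0.01566299, -0.04988649,  0.02588362]), 'gripper_force': 0.0, 'width': 0.9988445572634214}
0.019
side {'camera_matrix': array([[440.5612585 ,   0.        , 324.27992421],
       [  0.        , 440.5612585 , 243.10160268],
       [  0.        ,   0.        ,   1.        ]]), 'D': array([0.00643587, 0.        , 0.        , 0.        , 0.        ]), 'rvec': array([ 1.01750903, -2.51190231,  0.9808486 ]), 'tvec': array([0.31307928, 0.32529189, 0.94548603])}
[-0.04044626  0.51112931  0.91372217]
top {'camera_matrix': array([[433.65265035,   0.        , 319.94814892],
       [  0.        , 433.65265035, 237.2841005 ],
       [  0.        ,   0.        ,   1.        ]]), 'D': array([0.02230234, 0.        , 0.        , 0.        , 0.        ]), 'rvec': array([ 2.15705379, -2.13385941,  0.10762923]), 'tvec': array([0.01101417, 0.45901674, 1.0196564 ])}
[ 0.32859924 -0.01037036  1.06884604]
```

View pics/side0.png

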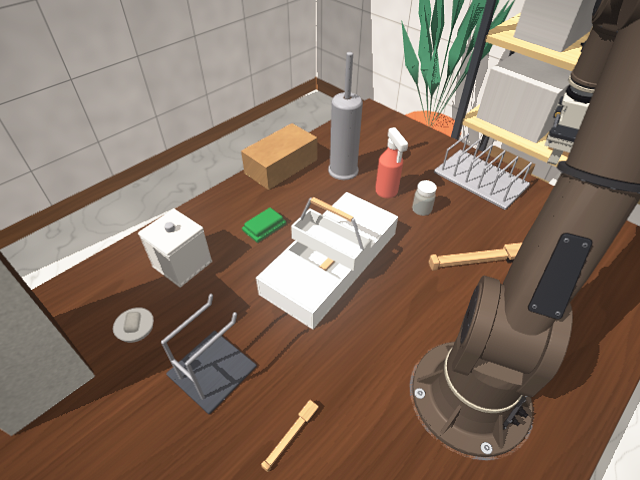

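View pics/top0.png

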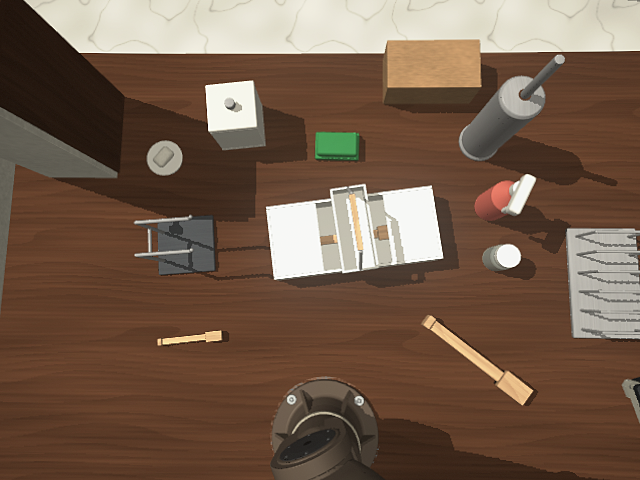

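The image shows three brushes. In the top view they are: one in the organiser with its ends under the covers (320–395, 235), a small one on the shelf (157–227, 338), and a large one on the shelf (425–535, 315–400). The one in the tray fits the description, so I'll confirm it in an enlarged crop.

```bash
python3 - <<'E'
import cv2, numpy as np
t=cv2.imread("pics/top0.png"); s=cv2.imread("pics/side0.png")
cv2.imwrite("pics/topc.png",cv2.resize(t[180:300,125:445],None,fx=2.5,fy=2.5,interpolation=cv2.INTER_CUBIC))
cv2.imwrite("pics/sidec.png",cv2.resize(s[185:385,150:410],None,fx=3,fy=3,interpolation=cv2.INTER_CUBIC))
E
```

```text
(no output)
```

View pics/topc.png

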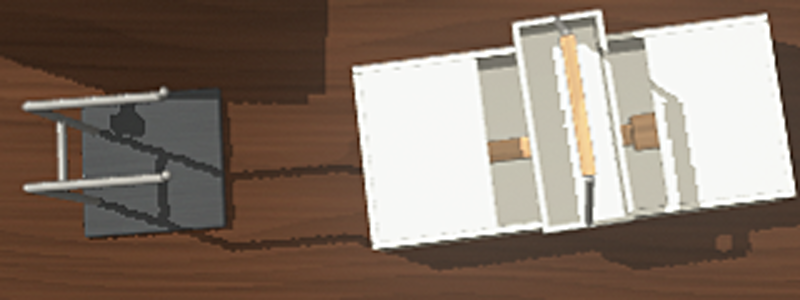

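View pics/sidec.png

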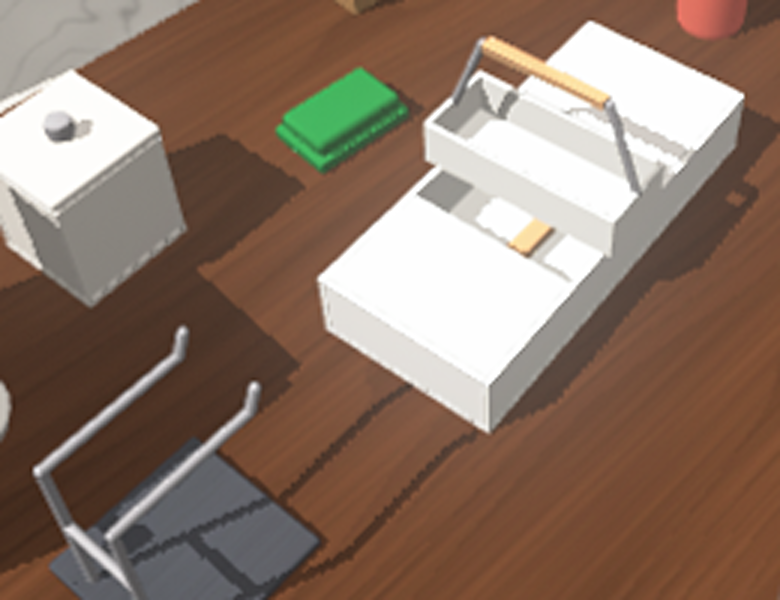

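The crops show the brush in the tray, seen on both sides of the basket with its ends under the covers. That is the one meant. Next I'll triangulate the bar ends, organiser corners and prongs.

```bash
cat >h.py <<'E'
import cv2, numpy as np
from cell import sensors, optics, arm
C={n:optics.calibration(n) for n in ("top","side")}
def und(n,p): return cv2.undistortPoints(np.array(p,float).reshape(-1,1,2),C[n]["camera_matrix"],C[n]["D"]).reshape(-1,2)
def P(n): return np.c_[cv2.Rodrigues(C[n]["rvec"])[0],C[n]["tvec"]]
def tri(t,s):
    X=cv2.triangulatePoints(P("top"),P("side"),und("top",t).T,und("side",s).T); return (X[:3]/X[3]).T
def plane(n,p,z):
    R=P(n)[:,:3]; c=-R.T@P(n)[:,3]; d=np.c_[und(n,p),np.ones(len(und(n,p)))]@R
    return c+d*((z-c[2])/d[:,2])[:,None]
def proj(n,X): return cv2.projectPoints(np.array(X,float).reshape(-1,1,3),C[n]["rvec"],C[n]["tvec"],C[n]["camera_matrix"],C[n]["D"])[0].reshape(-1,2)
E
python3 - <<'E'
from h import *
np.set_printoptions(precision=4,suppress=True)
def bar(n,roi):
    im=cv2.imread(f"pics/{n}0.png"); x0,y0,x1,y1=roi
    h=cv2.cvtColor(im[y0:y1,x0:x1],cv2.COLOR_BGR2HSV)
    m=cv2.inRange(h,(10,60,120),(25,255,255))
    k,l,st,ce=cv2.connectedComponentsWithStats(m); i=1+np.argmax(st[1:,4])
    r=cv2.minAreaRect(np.argwhere(l==i)[:,::-1].astype(np.float32)); b=cv2.boxPoints(r)+[x0,y0]
    e=sorted([(np.linalg.norm(b[j]-b[(j+1)%4]),tuple((b[j]+b[(j+1)%4])/2)) for j in range(4)])[:2]
    print(n,r,st[i]); return sorted([q[1] for q in e],key=lambda q:q[1])
t=bar("top",(330,180,380,262)); s=bar("side",(295,190,365,225)); print(t,s)
X=tri(t,s); print("bar",X,X.mean(0),np.linalg.norm(X[0]-X[1]),np.arctan2(*(X[0]-X[1])[[1,0]]))
X=tri([(265.8,207.2),(274.2,279.2),(431.4,186),(443,258.4)],[(256.7,279.3),(313.3,312.7),(347.3,192.3),(397.7,217.3)])
print("org",X,X.mean(0),np.linalg.norm(X[0]-X[1]),np.linalg.norm(X[0]-X[2]), np.arctan2(*(X[0]-X[2])[[1,0]]),np.arctan2(*(X[1]-X[3])[[1,0]]))
X=tri([(135,222),(135,255.2),(190.2,217.2),(190.2,250.4)],[(163.3,342.3),(186.7,364.3),(210.7,295.7),(234.3,314.3)])
print("stand",X,X[:2].mean(0),X[2:].mean(0), np.linalg.norm(X[0]-X[1]))
E
```

```text
top ((25.65655517578125, 41.551151275634766), (56.167694091796875, 6.229164123535156), 81.52884674072266) [ 19  14  14  56 318]
side ((28.5, 15.5), (57.0, 31.0), 0.0) [  0   0  58  32 978]
[(np.float64(351.5194835662842), np.float64(193.77369499206543)), (np.float64(359.7936267852783), np.float64(249.32860946655273))] [(np.float64(295.0), np.float64(205.5)), (np.float64(352.0), np.float64(205.5))]
bar [[ 0.5515 -0.0412  0.162 ]
 [ 0.4114 -0.0648  0.2408]] [ 0.4814 -0.053   0.2014] 0.16239200670978757 0.16663409934541593
org [[ 0.525   0.144   0.0617]
 [ 0.3556  0.1191  0.0684]
 [ 0.5777 -0.2451  0.0666]
 [ 0.4092 -0.2681  0.0643]] [ 0.4669 -0.0625  0.0652] 0.17137498150152705 0.3927128630642034 1.705415620412992 1.7083689802484878
stand [[0.4718 0.4087 0.1584]
 [0.4007 0.4039 0.1591]
 [0.4811 0.2855 0.1774]
 [0.4107 0.2809 0.1797]] [0.4362 0.4063 0.1588] [0.4459 0.2832 0.1786] 0.07119868838461017
```

```bash
python3 - <<'E'
from h import *
np.set_printoptions(precision=4,suppress=True)
im=cv2.imread("pics/side0.png"); x0,y0,x1,y1=305,194,358,222
h=cv2.cvtColor(im[y0:y1,x0:x1],cv2.COLOR_BGR2HSV)
m=cv2.inRange(h,(8,90,150),(20,255,255)); m=cv2.morphologyEx(m,cv2.MORPH_OPEN,np.ones((2,2)))
k,l,st,ce=cv2.connectedComponentsWithStats(m); i=1+np.argmax(st[1:,4]); print(st[i],ce[i]+[x0,y0])
for s in ([(311,199),(353,219)],[(st[i][0]+x0,st[i][1]+y0),(st[i][0]+st[i][2]+x0,st[i][1]+st[i][3]+y0)]):
    X=tri([(351.5,193.8),(359.8,249.3)],s); d=X[0]-X[1]; print(X,X.mean(0),np.linalg.norm(d),np.arctan2(d[1],d[0]))
E
```

```text
[  7   6  40  22 174] [329.3621 208.8621]
[[ 0.5297 -0.0513  0.1943]
 [ 0.4134 -0.0698  0.1941]] [ 0.4716 -0.0605  0.1942] 0.11780199595903829 0.1583802186633446
[[ 0.5293 -0.0523  0.1911]
 [ 0.4151 -0.0702  0.1827]] [ 0.4722 -0.0612  0.1869] 0.11595876628743829 0.15589053753970636
```

arm_command(
  deltas=[0,0,-0.03,0.02,0.05,0.04,70,0,0,-0.05,0.04,0.1,0.08,70,0,0,-0.084,0.055,0.15,0.12,70,0,0,-0.084,0.07,0.2,0.15,70,0,0,-0.084,0.08,0.25,0.15,70,0,0,-0.084,0.09,0.3,0.15,70,0,0,-0.084,0.12,0.34,0.15,70,0,0,-0.084,0.15,0.38,0.15,70,0,0,-0.084,0.18,0.42,0.14,70,0,0,-0.084,0.21,0.45,0.13,70,0,0,-0.084,0.25,0.49,0.1,70,0,0,-0.084,0.28,0.52,0.09,70,0,0,-0.084,0.294,0.538,0.086,70,0,0,-0.084,0.294,0.538,0.086,70,0,0,-0.084,0.294,0.538,0.086,70],
  force=20,
)

```text
clock: 1.6
position: [0.4729, -0.0577, 0.2998]
ee_rot: [-3.129, -0.255, 0.003]
force: [0.5, 1.1, -0.6]
width: 0.764
gripper_force: 0.0
```

arm_command(
  deltas=[0,0,0,0,0,-0.03,70,0,0,0,0,0,-0.06,70,0,0,0,0,0,-0.085,70,0,0,0,0,0,-0.1,70,0,0,0,0,0,-0.106,70,0,0,0,0,0,-0.106,70],
)

```text
clock: 2.2
position: [0.4713, -0.0618, 0.1949]
ee_rot: [3.132, 0.245, -0.002]
force: [0.6, 0.9, -0.3]
width: 0.766
gripper_force: 0.0
```

```bash
python3 - <<'E'
from h import *
o=sensors.observe(); print(o["position"],o["force"],o["joints"])
a=optics.get_image("side")[150:350,200:450]; b=optics.get_image("top")[150:300,250:450]
a=cv2.resize(a,(500,400)); b=cv2.resize(b,(300,225)); v=np.zeros((400,800,3),np.uint8); v[:,:500]=a; v[:225,500:]=b
cv2.imwrite("pics/g1.png",v)
E
```

```text
[ 0.47130438 -0.06183126  0.19490539] [ 0.56784146  0.86717694 -0.32423189] [ 0.41537847  0.2569676  -0.47955872  1.92137058  0.14024177  0.99706377
 -1.54213998]
```

View pics/g1.png

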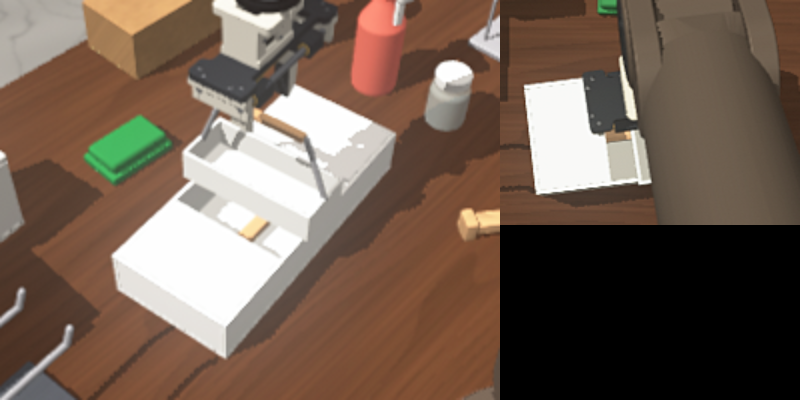

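The gripper straddles the bar around (275, 120) in the crop, and the fingers look free of the basket. I'll close and lift a little.

arm_command(
  deltas=[0,0,0,0,0,0,0,0,0,0,0,0,0,0,0,0,0,0,0,0,0,0,0,0,0,0,0,0,0,0,0,0,0,0,0,0,0,0,0,0,0,0,0,0,0,0,0,0.005,0,0,0,0,0,0,0.015,0,0,0,0,0,0,0.025,0,0,0,0,0,0,0.025,0],
  force=25,
)

```text
clock: 3.3
position: [0.4731, -0.0611, 0.2222]
ee_rot: [3.131, 0.246, 0.005]
force: [0.0, 0.7, 0.5]
width: 0.008
gripper_force: 0.0
```

```bash
python3 - <<'E'
from h import *
a=optics.get_image("side")[150:350,200:450]
cv2.imwrite("pics/g2.png",cv2.resize(a,(500,400)))
E
```

```text
(no output)
```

View pics/g2.png

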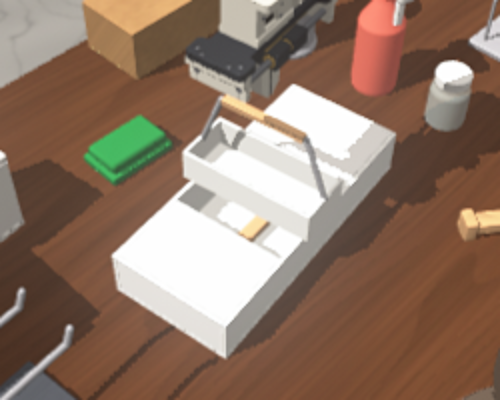

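The gripper missed. The fingers shut fully and the bar is unmoved, with its crop ends still at (222, 98) and (305, 137). I'll check the projected TCP against the picture.

```bash
python3 - <<'E'
from h import *
o=sensors.observe(); p=o["position"]; R=cv2.Rodrigues(o["ee_rot"])[0]
print(p,o["width"])
for n in ("side","top"):
    print(n,proj(n,[p,p+R[:,2]*.019,p-R[:,2]*.047,[.472,-.061,.194]]).round(1).tolist())
a=optics.get_image("side"); t=optics.get_image("top")
for n,im in (("side",a),("top",t)):
    for X,c in ((p,(0,0,255)),(p+R[:,2]*.019,(0,255,0)),((.472,-.061,.194),(255,0,0))):
        cv2.circle(im,tuple(int(v) for v in proj(n,[X])[0].round()),1,c,-1)
v=np.hstack([cv2.resize(a[140:240,280:380],(400,400),interpolation=0),cv2.resize(t[180:280,280:380],(400,400),interpolation=0)])
cv2.imwrite("pics/g3.png",v)
E
```

```text
[ 0.4727135  -0.06114672  0.22134754] 0.006787044131357544
side [[331.6, 199.9], [331.4, 205.9], [332.2, 184.4], [331.5, 208.7]]
top [[356.7, 218.6], [356.2, 220.1], [358.2, 214.4], [355.8, 221.2]]
```

View pics/g3.png

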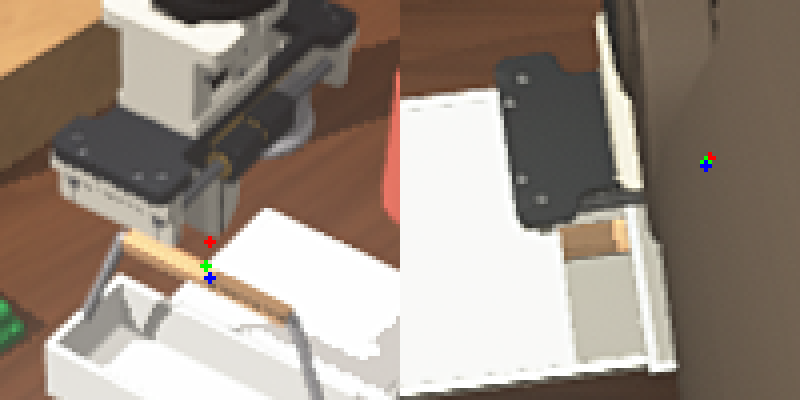

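```bash
python3 - <<'E'
from h import *
o=sensors.observe(); p=o["position"]; R=cv2.Rodrigues(o["ee_rot"])[0]; print(o["joints"].round(3))
print("tool axes",R.round(2).tolist())
for z in (-.047,-.07):
  for sx in (-1,1):
    for sy in (-1,1):
      X=p+R@[sx*.0375,sy*.095,z]; print(z,sx,sy,X.round(3),((proj("side",[X])[0]-[280,140])*4).round(),((proj("top",[X])[0]-[280,180])*4).round())
for sx in (-1,1):
  for z in (.019,.0,-.047): print("finger",sx,z,((proj("side",[p+R@[sx*.0095,.012,z]])[0]-[280,140])*4).round())
E
```

```text
[ 0.422  0.23  -0.484  1.885  0.123  1.055 -1.525]
tool axes [[0.99, 0.16, 0.0], [0.16, -0.99, -0.0], [0.0, 0.0, -1.0]]
-0.047 -1 -1 [0.42  0.027 0.267] [167. 302.] [123. 248.]
-0.047 -1 1 [ 0.45  -0.161  0.267] [353. 118.] [528. 188.]
-0.047 1 -1 [0.494 0.039 0.267] [ 54. 246.] [101.  91.]
-0.047 1 1 [ 0.524 -0.149  0.267] [247.  73.] [501.  32.]
-0.07 -1 -1 [0.42  0.027 0.29 ] [168. 270.] [121. 242.]
-0.07 -1 1 [ 0.45  -0.161  0.29 ] [357.  87.] [538. 181.]
-0.07 1 -1 [0.494 0.039 0.29 ] [ 52. 214.] [98. 81.]
-0.07 1 1 [ 0.524 -0.149  0.29 ] [248.  41.] [509.  20.]
finger -1 0.019 [231. 261.]
finger -1 0.0 [232. 237.]
finger -1 -0.047 [235. 175.]
finger 1 0.019 [205. 248.]
finger 1 0.0 [206. 224.]
finger 1 -0.047 [208. 162.]
```

```bash
python3 - <<'E'
from h import *
im=optics.get_image("side")
g=cv2.cvtColor(im,cv2.COLOR_BGR2HSV)
for y in range(182,216): print(y,' '.join(f"{im[y,x].max():3d}{'w' if 8<g[y,x,0]<22 and g[y,x,1]>90 else '.'}" for x in range(318,346)))
E
```

```text
182  78.  75.  71.  74.  77.  77.  78.  78.  80.  76.  71.  74.  58.  67.  83.  96.  96.  84. 102. 111w  57.  57.  56.  57.  77. 112w 130w 128w
183  77.  83. 101.  95.  79.  79.  78.  78.  76.  72.  92. 108.  79.  85.  99.  95.  78.  86. 102w  95w  60.  55.  57.  78. 112w 130w 126w 125w
184  77.  95. 137. 110.  79.  78.  79.  76.  67.  63.  89. 107.  92.  98.  95.  82.  71.  79.  94w  73.  53.  58.  79. 112w 130w 125w 123w 123w
185  78.  88. 113.  84.  77.  78.  75.  66.  58.  59.  76.  87.  98.  94.  80.  90. 100.  81.  67.  56.  54.  79. 113. 129w 126w 123w 124w 125w
186  81.  81.  77.  78.  79.  76.  66.  58.  55.  59.  81.  98.  93.  77.  94. 118. 131. 103.  85. 100.  97. 113. 128w 124w 124w 125w 127w 128w
187  82.  85.  81.  78.  76.  66.  58.  55.  60.  74.  94.  92.  80.  87. 118. 134. 128. 105. 108. 135. 134. 132. 126w 124w 125w 127w 126w 125w
188  76.  75.  75.  71.  67.  58.  59.  72.  81.  93.  93.  77.  87. 111. 133. 133. 127. 105. 108. 133. 132. 129. 122w 127w 126w 124w 123w 122w
189  61.  59.  62.  59.  55.  57.  81. 109.  97.  90.  77.  83. 105. 126. 132. 131. 128. 105
[... 3095 characters left out ...]
134w 134w 131w 134w 194. 255. 255. 244. 244. 210. 205w 143w 114. 147w 167w 179w 190w 191w 191w 191w 195w 220. 243. 255. 255.
212 199. 145w 130w 131w 129w 134w 195. 255. 255. 255. 255. 255. 250. 248. 208. 168w 145w 115. 143w 166w 178w 192w 190w 190w 189w 194w 222. 248.
213 255. 241. 201. 144w 133w 197. 255. 255. 255. 253. 255. 255. 255. 255. 251. 249. 210. 172. 157w 152w 142w 167w 175w 191w 190w 190w 190w 194w
214 255. 255. 239. 186. 182. 254. 255. 254. 254. 255. 254. 254. 255. 255. 255. 255. 251. 252. 238. 212w 148w 110. 136w 167w 173w 190w 188w 190w
215 227. 194. 177. 196. 215. 253. 249. 238. 253. 254. 254. 254. 254. 254. 255. 255. 255. 255. 255. 251. 234. 173. 150w 121. 167w 162w 171w 189w
```

The fingertips show at side row ~198, but the model puts them at row ~205. So the real fingertips are about 20 mm higher than reported, and the fingers closed above the bar. Going 20 mm lower is safe: the bar top is at 0.199, the body at 0.22 or more, and the rim at 0.114.

arm_command(
  deltas=[0,0,0,0,0,0,70,0,0,0,0,0,0,70,0,0,0,0,0,0,70,0,0,0,0,0,0,70,0,0,0,0,0,-0.02,70,0,0,0,0,0,-0.035,70,0,0,0,0,0,-0.043,70,0,0,0,0,0,-0.043,70,0,0,0,0,0,-0.043,0,0,0,0,0,0,-0.043,0,0,0,0,0,0,-0.043,0,0,0,0,0,0,-0.043,0,0,0,0,0,0,-0.043,0,0,0,0,0,0,-0.043,0,0,0,0,0,0,-0.043,0],
  force=25,
)

```text
clock: 5.0
position: [0.472, -0.0611, 0.1773]
ee_rot: [3.132, 0.246, 0.0]
force: [0.5, -0.1, -0.1]
width: 0.139
gripper_force: 0.0
```

arm_command(
  deltas=[0,0,0,0,0,0,0,0,0,0,0,0,0,0,0,0,0,0,0,0,0,0,0,0,0,0,0,0],
)

```text
clock: 5.4
position: [0.472, -0.0612, 0.1773]
ee_rot: [3.132, 0.246, 0.0]
force: [-0.8, -0.3, 0.2]
width: 0.127
gripper_force: 25.0
```

arm_command(
  deltas=[0,0,0,0,0,0.01,0,0,0,0,0,0,0.02,0,0,0,0,0,0,0.02,0,0,0,0,0,0.02,0.02,0,0,0,-0.01,-0.005,0.05,0.02,0,0,0,-0.02,-0.01,0.09,0.02,0,0,0,-0.03,-0.015,0.13,0.02,0,0,0,-0.045,-0.02,0.17,0.02,0,0,0,-0.0535,-0.025,0.21,0.02,0,0,0,-0.0535,-0.025,0.24,0.02,0,0,0,-0.0535,-0.025,0.25,0.02,0,0,0,-0.0535,-0.025,0.25,0.02,0],
)

```text
clock: 6.6
position: [0.4467, 0.1905, 0.1973]
ee_rot: [-3.139, -0.119, -0.0]
force: [0.1, -0.9, -2.5]
width: 0.126
gripper_force: 25.0
```

```bash
python3 - <<'E'
from h import *
o=sensors.observe(); print(o["position"],o["ee_rot"],o["joints"].round(2),o["width"])
a=optics.get_image("side"); t=optics.get_image("top")
v=np.zeros((480,800,3),np.uint8); v[:,:480]=cv2.resize(a[200:440,130:370],(480,480)); v[:320,480:]=cv2.resize(t[180:340,120:280],(320,320))
cv2.imwrite("pics/g4.png",v); cv2.imwrite("pics/s4.png",a)
E
```

```text
[0.44670776 0.1904702  0.19734685] [-3.13865543e+00 -1.18889466e-01 -1.42823177e-04] [-0.03  0.29 -0.59  1.89  0.19  1.02 -2.2 ] 0.1258570389032692
```

View pics/g4.png

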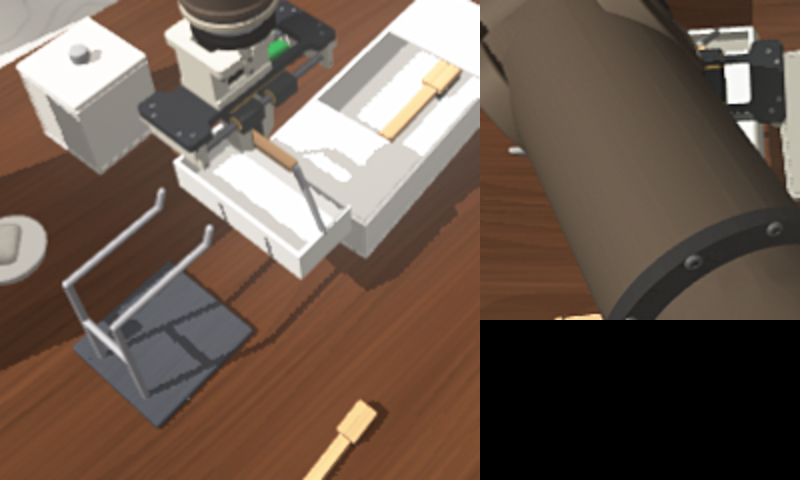

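The basket hangs level in the grip, and the bar's right end shows at crop (297, 165). The brush's wide head is at the organiser's -y side, crop (440, 75). I'll check the bar end numerically.

```bash
python3 - <<'E'
from h import *
c=np.array([.4467,.1905,.2142]); d=np.array([np.cos(.073),np.sin(.073),0])
print(proj("side",[c,c-d*.058,c-d*.03]).round(1))
im=cv2.imread("pics/s4.png"); g=cv2.cvtColor(im,cv2.COLOR_BGR2HSV)
m=cv2.inRange(g[262:292,250:285],(8,90,90),(20,255,255))
k,l,st,ce=cv2.connectedComponentsWithStats(m)
for i in range(1,k):
    if st[i,4]>20: print(st[i],ce[i]+[250,262])
for r in m: print(''.join('#' if v else '.' for v in r))
for s,y in((1,.1),(-1,.1)): pass
R=np.array([[np.cos(.073),-np.sin(.073)],[np.sin(.073),np.cos(.073)]])
for x in(-.035,.035):
  for y,z in((.065,.16),(-.058,.182)): print(proj("side",[np.r_[R@[x,y]+[.441,.341],z]]).round(1),proj("top",[np.r_[R@[x,y]+[.441,.341],z]]).round(1))
E
```

```text
[[256.4 267.7]
 [277.1 282.3]
 [267.  275.1]]
[  6   3  22  19 132] [265.76515152 274.56060606]
#................####..............
#................###...............
#...............###................
......##........##.................
......####.....##..................
.......####....#...................
.......#####.......................
.......######......................
.......#######.....................
.......########....................
........#########..................
.........#########.................
..........##########...............
............#########..............
.............#########.............
..............##########...........
................#########..........
..................#########........
...................#########.......
.....................#######.......
......................####.........
........................##.........
...................................
...................................
...................................
...................................
...................................
...................................
...................................
...................................
[[186.7 363.7]] [[135.1 254.9]]
[[234.8 313.8]] [[189.8 250.2]]
[[163.3 341.9]] [[134.9 222.2]]
[[211.1 294.9]] [[189.  216.8]]
```

arm_command(
  deltas=[0,0,0,-0.001,0.02,0,0,0,0,0,-0.002,0.04,0,0,0,0,0,-0.003,0.06,0,0,0,0,0,-0.004,0.08,0,0,0,0,0,-0.005,0.1,0,0,0,0,0,-0.006,0.12,0,0,0,0,0,-0.006,0.14,0,0,0,0,0,-0.006,0.15,0,0,0,0,0,-0.006,0.15,0,0,0,0,0,-0.006,0.15,-0.01,0,0,0,0,-0.006,0.15,-0.02,0,0,0,0,-0.006,0.15,-0.03,0,0,0,0,-0.006,0.15,-0.036,0,0,0,0,-0.006,0.15,-0.04,0,0,0,0,-0.006,0.15,-0.042,0,0,0,0,-0.006,0.15,-0.042,0],
)

```text
clock: 8.3
position: [0.441, 0.3389, 0.1551]
ee_rot: [3.139, 0.114, -0.0]
force: [-0.4, 0.9, -1.3]
width: 0.126
gripper_force: 25.0
```

arm_command(
  deltas=[0,0,0,0,0,-0.001,0,0,0,0,0,0,-0.002,0,0,0,0,0,0,-0.003,0,0,0,0,0,0,-0.004,0,0,0,0,0,0,-0.004,0],
)

```text
clock: 8.8
position: [0.4411, 0.339, 0.1521]
ee_rot: [-3.139, -0.114, -0.001]
force: [-1.9, -1.6, 6.0]
width: 0.125
gripper_force: 25.0
```

arm_command(
  deltas=[0,0,0,0,0,0.002,40,0,0,0,0,0,0.002,40,0,0,0,0,0,0.002,40,0,0,0,0,0,0.002,40,0,0,0,0,0,0.002,40,0,0,0,0,0,0.02,40,0,0,0,0,0,0.05,40,0,0,0,0,0,0.09,40,0,0,0,0,0,0.13,40,0,0,0,0,0,0.15,40,0,0,0,0,0,0.15,40],
)

```text
clock: 9.9
position: [0.4419, 0.3402, 0.3045]
ee_rot: [-3.136, -0.114, -0.007]
force: [0.4, 1.3, -0.3]
width: 0.435
gripper_force: 0.0
```

```bash
python3 - <<'E'
from h import *
o=sensors.observe(); print(o["position"],o["joints"].round(2),o["width"],o["force"])
a=optics.get_image("side"); t=optics.get_image("top"); cv2.imwrite("pics/s5.png",a); cv2.imwrite("pics/t5.png",t)
v=np.zeros((600,800,3),np.uint8); v[:,:480]=cv2.resize(a[180:430,150:350],(480,600)); v[:,480:]=cv2.resize(a[180:330,270:350],(320,600))
cv2.imwrite("pics/g5.png",v)
E
```

```text
[0.44188167 0.34024257 0.30454033] [-0.29  0.33 -0.63  1.57  0.2   1.3  -2.44] 0.43506233468837635 [ 0.3891818   1.33323528 -0.26274113]
```

View pics/g5.png

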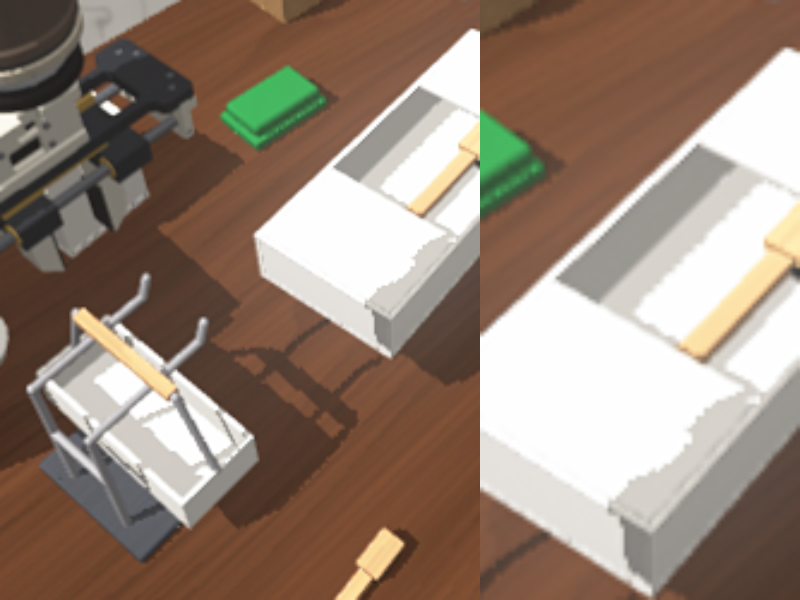

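The basket hangs level by its bar on both prongs (bar around (125, 350) in the crop) and the fingers are clear. Next I'll measure the brush, organiser yaw and open fingertips numerically.

```bash
python3 - <<'E'
from h import *
np.set_printoptions(precision=4,suppress=True)
o=sensors.observe(); p=o["position"]; R=cv2.Rodrigues(o["ee_rot"])[0]
for sy in(-1,1): print("tip side px pred z=0,.019:",[proj("side",[p+R@[0,sy*.026,z]]).round(1).tolist() for z in(0,.019)])
yaw=.137; c=np.array([.467,-.0625]); Ro=np.array([[np.cos(yaw),-np.sin(yaw)],[np.sin(yaw),np.cos(yaw)]])
for n,f in(("top","t5"),("side","s5")):
    im=cv2.imread(f"pics/{f}.png"); g=cv2.cvtColor(im,cv2.COLOR_BGR2HSV)
    q=proj(n,[np.r_[c+Ro@[x*.08,y*.08],.069 ] for x,y in((-1,-1),(1,-1),(1,1),(-1,1))])
    m=np.zeros(im.shape[:2],np.uint8); cv2.fillPoly(m,[q.astype(int)],255)
    m&=cv2.inRange(g,(8,60,60),(24,255,255))
    k,l,st,ce=cv2.connectedComponentsWithStats(m)
    for i in range(1,k):
        if st[i,4]>15:
            print(n,st[i],ce[i])
            pts=np.argwhere(l==i)[:,::-1].astype(float)
            for z in(.026,):
                W=(plane(n,pts,z)[:,:2]-c)@Ro
                for a in np.arange(-.1,.1,.01):
                    s=W[(W[:,1]>=a)&(W[:,1]<a+.01),0]
                    if len(s): print(f"  Y{a:.2f} x {s.min():.4f} {s.max():.4f} n{len(s)}")
E
```

```text
tip side px pred z=0,.019: [[[175.0, 294.8]], [[177.6, 301.3]]]
tip side px pred z=0,.019: [[[199.2, 276.2]], [[201.3, 282.8]]]
top [320 225  69  20 610] [356.241  235.7148]
  Y-0.09 x -0.0196 0.0127 n28
  Y-0.08 x -0.0205 0.0115 n55
  Y-0.07 x -0.0202 0.0125 n59
  Y-0.06 x -0.0138 0.0043 n33
  Y-0.05 x -0.0141 0.0049 n32
  Y-0.04 x -0.0138 0.0043 n33
  Y-0.03 x -0.0141 0.0056 n34
  Y-0.02 x -0.0138 0.0044 n33
  Y-0.01 x -0.0140 0.0050 n32
  Y-0.00 x -0.0137 0.0044 n34
  Y0.01 x -0.0143 0.0051 n33
  Y0.02 x -0.0134 0.0048 n34
  Y0.03 x -0.0142 0.0057 n35
  Y0.04 x -0.0133 0.0048 n33
  Y0.05 x -0.0142 0.0055 n34
  Y0.06 x -0.0133 0.0049 n34
  Y0.07 x -0.0142 0.0055 n34
side [319 230  42  41 434] [340.8341 248.3041]
  Y-0.10 x -0.0214 0.0137 n36
  Y-0.09 x -0.0211 0.0138 n36
  Y-0.08 x -0.0208 0.0140 n34
  Y-0.07 x -0.0205 0.0142 n37
  Y-0.06 x -0.0202 0.0099 n26
  Y-0.05 x -0.0157 0.0037 n22
  Y-0.04 x -0.0152 0.0040 n22
  Y-0.03 x -0.0150 0.0042 n22
  Y-0.02 x -0.0147 0.0044 n21
  Y-0.01 x -0.0163 0.0046 n24
  Y-0.00 x -0.0161 0.0047 n24
  Y0.01 x -0.0158 0.0030 n22
  Y0.02 x -0.0156 0.0032 n23
  Y0.03 x -0.0152 0.0035 n24
  Y0.04 x -0.0167 0.0058 n25
  Y0.05 x -0.0146 0.0017 n3
```

Measurements:
- **Brush axis:** org x = -0.0045, parallel to org Y. Both views agree.
- **Sizes:** the handle is 20 mm wide and the head 34 mm, as specified.
- **Position:** the head starts at Y = -0.058, so the brush centre is at about Y = -0.003.

I'll grip at brush y = +20, which is world (0.460, -0.046).

arm_command(
  deltas=[0,0,0.05,0.002,-0.03,0,50,0,0,0.14,0.004,-0.065,0,50,0,0,0.23,0.006,-0.1,0,50,0,0,0.32,0.008,-0.135,0,50,0,0,0.41,0.01,-0.17,0,50,0,0,0.5,0.012,-0.205,0,50,0,0,0.59,0.014,-0.24,0,50,0,0,0.68,0.016,-0.275,0,50,0,0,0.77,0.017,-0.31,0,50,0,0,0.86,0.018,-0.345,0,50,0,0,0.9,0.019,-0.375,0,50,0,0,0.9,0.0194,-0.3857,0,50,0,0,0.9,0.0194,-0.3857,0,50],
)

```text
clock: 11.3
position: [0.4597, -0.0484, 0.2999]
ee_rot: [-2.317, -2.119, 0.002]
force: [0.1, 0.6, -0.7]
width: 0.544
gripper_force: 0.0
```

arm_command(
  deltas=[0,0,0.08,0,0,-0.04,50,0,0,0.141,0,0,-0.08,50,0,0,0.141,0,0,-0.12,50,0,0,0.141,0,0,-0.16,50,0,0,0.141,0,0,-0.2,50,0,0,0.141,0,0,-0.2,50,0,0,0.141,0,0,-0.2,50],
)

```text
clock: 12.0
position: [0.4601, -0.0451, 0.1016]
ee_rot: [-2.061, -2.369, 0.0]
force: [0.9, -0.6, 0.6]
width: 0.544
gripper_force: 0.0
```

```bash
python3 - <<'E'
from h import *
o=sensors.observe(); p=o["position"]; R=cv2.Rodrigues(o["ee_rot"])[0]
print(p,o["joints"].round(2),o["width"],o["force"],"yaw",np.arctan2(R[1,0],R[0,0]), R[:,2])
a=optics.get_image("side"); cv2.imwrite("pics/s6.png",a)
b=a[150:320,240:440].copy()
for z,c in((0,(0,0,255)),(.019,(0,255,0))):
  for sy in(-1,1):
    q=proj("side",[p+R@[0,sy*.025,z]])[0]-[240,150]; cv2.circle(b,tuple(q.round().astype(int).tolist()),1,c,-1)
cv2.imwrite("pics/g6.png",cv2.resize(b,None,fx=3.5,fy=3.5,interpolation=0))
E
```

```text
[ 0.46007125 -0.04512859  0.10157102] [ 0.48  0.39 -0.63  2.05  0.32  0.79 -0.2 ] 0.5437258884829741 [ 0.9210482  -0.56235481  0.6280736 ] yaw 1.7096537199513735 [-0.00151764  0.00110769 -0.99999823]
```

View pics/g6.png

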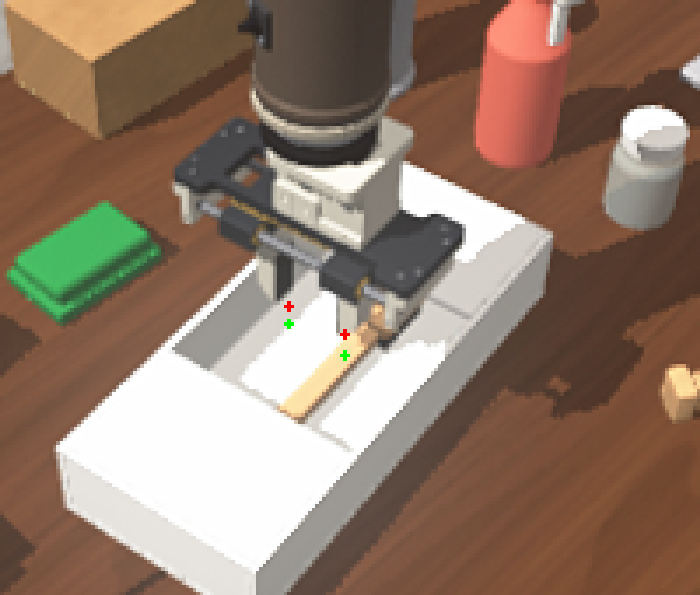

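The fingertips end at or just above the reported TCP marks at (289, 303) and (345, 333). They straddle the brush line as intended. I need to check how low the gripper's outer legs reach against the walls.

```bash
python3 - <<'E'
from h import *
o=sensors.observe(); p=o["position"]; R=cv2.Rodrigues(o["ee_rot"])[0]
for x in(-.0375,.0375):
 for y in (-.095,.095):
  for z in(-.1,-.085,-.066,-.047): print(x,y,z,((proj("side",[p+R@[x,y,z]])[0]-[240,150])*3.5).round())
E
```

```text
-0.0375 -0.095 -0.1 [468. 243.]
-0.0375 -0.095 -0.085 [465. 259.]
-0.0375 -0.095 -0.066 [463. 279.]
-0.0375 -0.095 -0.047 [460. 299.]
-0.0375 0.095 -0.1 [238. 130.]
-0.0375 0.095 -0.085 [238. 146.]
-0.0375 0.095 -0.066 [238. 166.]
-0.0375 0.095 -0.047 [239. 186.]
0.0375 -0.095 -0.1 [405. 310.]
0.0375 -0.095 -0.085 [404. 326.]
0.0375 -0.095 -0.066 [402. 346.]
0.0375 -0.095 -0.047 [400. 365.]
0.0375 0.095 -0.1 [171. 188.]
0.0375 0.095 -0.085 [172. 204.]
0.0375 0.095 -0.066 [173. 224.]
0.0375 0.095 -0.047 [174. 244.]
```

The body legs end about 66 mm behind the reported TCP. So the whole hand really sits 19 mm back, consistent with the basket grasp. With the tips at z = 0.012 the body clears the walls by about 9 mm.

arm_command(
  deltas=[0,0,0,0,0,-0.03,50,0,0,0,0,0,-0.055,50,0,0,0,0,0,-0.07,50,0,0,0,0,0,-0.08,50,0,0,0,0,0,-0.085,50,0,0,0,0,0,-0.088,50,0,0,0,0,0,-0.088,50],
)

```text
clock: 12.75
position: [0.4609, -0.0468, 0.0138]
ee_rot: [2.064, 2.368, 0.001]
force: [-0.1, 0.5, 0.4]
width: 0.542
gripper_force: 0.0
```

arm_command(
  deltas=[0,0,0,0,0,0,0,0,0,0,0,0,0,0,0,0,0,0,0,0,0,0,0,0,0,0,0,0,0,0,0,0,0,0,0,0,0,0,0,0,0,0,0,0,0,0,0,0,0],
  force=40,
)

```text
clock: 13.45
position: [0.4605, -0.0469, 0.0133]
ee_rot: [2.064, 2.368, 0.0]
force: [-0.2, -0.7, 1.9]
width: 0.185
gripper_force: 40.0
```

The width reads 17 mm rather than 20, which suggests a shallow pinch near the handle's upper edge. I'll open and regrip 4 mm deeper.

arm_command(
  deltas=[0,0,0,0,0,0,35,0,0,0,0,0,0,35,0,0,0,0,0,-0.002,35,0,0,0,0,0,-0.004,35,0,0,0,0,0,-0.004,35,0,0,0,0,0,-0.004,0,0,0,0,0,0,-0.004,0,0,0,0,0,0,-0.004,0,0,0,0,0,0,-0.004,0,0,0,0,0,0,-0.004,0],
  force=40,
)

```text
clock: 14.45
position: [0.4604, -0.0468, 0.0093]
ee_rot: [2.064, 2.368, 0.0]
force: [1.0, -0.0, -0.8]
width: 0.208
gripper_force: 40.0
```

arm_command(
  deltas=[0,0,0,0,0,0.005,0,0,0,0,0,0,0.01,0,0,0,0,0.001,-0.008,0.012,0,0,0,0,0.002,-0.016,0.012,0,0,0,0,0.0035,-0.025,0.012,0,0,0,0,0.005,-0.0365,0.012,0,0,0,0,0.005,-0.0365,0.012,0,0,0,0,0.005,-0.0365,0.012,0],
)

```text
clock: 15.25
position: [0.4653, -0.0837, 0.0211]
ee_rot: [-2.065, -2.367, -0.0]
force: [0.1, 0.4, -1.6]
width: 0.21
gripper_force: 40.0
```

```bash
cat >m.py <<'E'
from h import *
np.set_printoptions(precision=4,suppress=True)
o=sensors.observe(); print(o["position"],o["joints"].round(2),o["width"]*91.8,o["gripper_force"],o["force"])
yaw=.137; c=np.array([.467,-.0625]); Ro=np.array([[np.cos(yaw),-np.sin(yaw)],[np.sin(yaw),np.cos(yaw)]])
n="side"; im=optics.get_image(n); cv2.imwrite(f"pics/s_{o['clock']:.2f}.png",im)
g=cv2.cvtColor(im,cv2.COLOR_BGR2HSV); m=np.zeros(im.shape[:2],np.uint8); m[180:330,260:400]=255
m&=cv2.inRange(g,(8,70,90),(24,200,255))
k,l,st,ce=cv2.connectedComponentsWithStats(m)
for i in range(1,k):
    if st[i,4]>15:
        r=cv2.minAreaRect(np.argwhere(l==i)[:,::-1].astype(np.float32)); print(st[i],ce[i].round(1),[np.round(v,1) for v in r]); print(cv2.boxPoints(r).round(1).tolist())
E
python3 - <<'E'
from m import *
for Z in (.026,.038):
    print(Z,[proj("side",[np.r_[c+Ro@[-.0045,Y],Z]]).round(1)[0].tolist() for Y in (-.09,-.0955,.055,.07)])
E
```

```text
[ 0.4653 -0.0837  0.0211] [ 0.47  0.53 -0.53  2.1   0.45  0.62 -0.24] 19.273199634484072 39.99957203865051 [ 0.1012  0.3927 -1.5836]
[ 260  180   64   93 2964] [285.9 212.5] [array([291.5, 226. ]), array([92., 63.]), np.float64(90.0)]
[[260.0, 180.0], [323.0, 180.0], [323.0, 272.0], [260.0, 272.0]]
[359 180  41  41 715] [378.3 197.4] [array([380.9, 196.7]), array([54.8, 22.8]), np.float64(30.5)]
[[351.6000061035156, 192.60000610351562], [363.1000061035156, 173.0], [410.29998779296875, 200.8000030517578], [398.70001220703125, 220.39999389648438]]
[321 224  19  11  36] [329.2 228.5] [array([330., 229.]), array([20.6,  1.8]), np.float64(26.6)]
[[320.3999938964844, 225.1999969482422], [321.20001220703125, 223.60000610351562], [339.6000061035156, 232.8000030517578], [338.79998779296875, 234.39999389648438]]
[317 244  22  26 197] [329.3 258. ] [array([330., 257.]), array([ 8.5, 29.7]), np.float64(45.0)]
[[316.5, 264.5], [337.5, 243.5], [343.5, 249.5], [322.5, 270.5]]
[383 259   5   4  16] [385.2 260.3] [array([385. , 260.5]), array([3., 4.]), np.float64(90.0)]
[[383.0, 259.0], [387.0, 259.0], [387.0, 262.0], [383.0, 262.0]]
[ 313  263   87   67 3479] [368.5 304.2] [array([356., 296.]), array([66., 86.]), np.float64(90.0)]
[[313.0, 263.0], [399.0, 263.0], [399.0, 329.0], [313.0, 329.0]]
[260 296  52  34 833] [277.7 317.7] [array([279. , 322.6]), array([60.7, 24.6]), np.float64(32.7)]
[[246.8000030517578, 316.5], [260.1000061035156, 295.79998779296875], [311.20001220703125, 328.70001220703125], [297.8999938964844, 349.3999938964844]]
0.026 [[351.8, 236.5], [352.9, 235.3], [320.8, 269.2], [317.4, 272.9]]
0.038 [[352.1, 233.5], [353.2, 232.3], [320.9, 266.3], [317.4, 270.0]]
```

arm_command(
  deltas=[0.0275,0.0038,0,0,0.0005,0.0056,0,0.055,0.0076,0,0,0.001,0.0112,0,0.0826,0.0114,0,0,0.0014,0.0166,0,0.11,0.0152,0,0,0.0018,0.022,0,0.1376,0.019,0,-0.0003,0.0022,0.027,0,0.165,0.0228,0,-0.0004,0.0027,0.0315,0,0.165,0.0228,0,-0.0004,0.0027,0.0315,0,0.165,0.0228,0,-0.0004,0.0027,0.0315,0],
)

```text
clock: 16.1
position: [0.4649, -0.0804, 0.0525]
ee_rot: [-1.928, -2.212, -0.253]
force: [-0.5, -0.5, -1.4]
width: 0.209
gripper_force: 40.0
```

```bash
python3 - <<'E'
from h import *
np.set_printoptions(precision=4,suppress=True)
o=sensors.observe(); R=cv2.Rodrigues(o["ee_rot"])[0]
print(o["position"],o["joints"].round(2),o["width"]*91.8,o["gripper_force"],o["force"],R[:,2])
yaw=.137; c=np.array([.467,-.0625]); Ro=np.array([[np.cos(yaw),-np.sin(yaw)],[np.sin(yaw),np.cos(yaw)]])
im=optics.get_image("side"); cv2.imwrite("pics/s7.png",im)
g=cv2.cvtColor(im,cv2.COLOR_BGR2HSV); m=cv2.inRange(g[225:285,300:355],(8,70,120),(24,255,255))
for i,r in enumerate(m[::2]): print(225+2*i,''.join('#' if v else '.' for v in r))
# predicted tail end top corners, two rotation-centre hypotheses
th=np.radians(15); 
for G in((-.020,.062),(-.016,.063)):
    for y,z in((.09,.012),(.09,-.014),(.04,.007)):
        Y=G[0]+y*np.cos(th)-z*np.sin(th); Z=G[1]+y*np.sin(th)+z*np.cos(th)
        print(G,y,z,[proj("side",[np.r_[c+Ro@[-.0045+x,Y],Z]]).round(1)[0].tolist() for x in(-.012,.012)],round(Y,4),round(Z,4))
E
```

```text
[ 0.4649 -0.0804  0.0525] [ 0.79  0.6  -0.75  1.99  0.2   0.77  0.11] 19.22258206162769 39.999616742134094 [-0.5101 -0.4813 -1.3555] [-0.0354  0.2557 -0.9661]
225 ##########.........................................#...
227 ########..........................................#....
229 ######............................................#....
231 ####.................................................##
233 ##..................................................###
235 ....................................................##.
237 .......................................##..........#...
239 ...................................#####...............
241 ................................########...............
243 ...............................#########...............
245 ............................###########................
247 ..........................############.................
249 .......................############....................
251 .................################......................
253 ................##############.........................
255 ................###########..........
[... 601 characters left out ...]
.................
277 .......................................................
279 .......................................................
281 .......................................................
283 .......................................................
(-0.02, 0.062) 0.09 0.012 [[322.9, 255.5], [315.0, 251.1]] 0.0638 0.0969
(-0.02, 0.062) 0.09 -0.014 [[321.2, 263.8], [313.4, 259.4]] 0.0706 0.0718
(-0.02, 0.062) 0.04 0.007 [[333.7, 248.8], [326.0, 244.6]] 0.0168 0.0791
(-0.016, 0.063) 0.09 0.012 [[321.9, 256.3], [314.0, 251.8]] 0.0678 0.0979
(-0.016, 0.063) 0.09 -0.014 [[320.2, 264.5], [312.5, 260.1]] 0.0746 0.0728
(-0.016, 0.063) 0.04 0.007 [[332.8, 249.5], [325.1, 245.3]] 0.0208 0.0801
```

The tail block appears where predicted, with pixel corners at (316, 255) and (322, 261). There is no contact force. I'll continue to 30° and shift.

arm_command(
  deltas=[0.0275,0.0038,0,0,0.0004,0.0046,0,0.055,0.0076,0,0,0.0008,0.0092,0,0.0826,0.0114,0,0,0.0012,0.0134,0,0.11,0.0152,0,-0.0002,0.0016,0.0176,0,0.1376,0.019,0,-0.0003,0.002,0.0218,0,0.165,0.0228,0,-0.0003,0.0025,0.026,0,0.165,0.0228,0,-0.0003,0.0025,0.026,0,0.165,0.0228,0,-0.0015,0.0115,0.027,0,0.165,0.0228,0,-0.0027,0.0195,0.027,0,0.165,0.0228,0,-0.0037,0.0273,0.027,0,0.165,0.0228,0,-0.0037,0.0273,0.027,0],
)

```text
clock: 17.25
position: [0.4606, -0.0512, 0.0802]
ee_rot: [-1.775, -2.044, -0.475]
force: [-0.1, 0.1, -1.1]
width: 0.21
gripper_force: 40.0
```

```bash
python3 - <<'E'
from h import *
np.set_printoptions(precision=4,suppress=True)
o=sensors.observe(); R=cv2.Rodrigues(o["ee_rot"])[0]
print(o["position"],o["joints"].round(2),o["width"]*91.8,o["gripper_force"],o["force"],R[:,2])
yaw=.137; c=np.array([.467,-.0625]); Ro=np.array([[np.cos(yaw),-np.sin(yaw)],[np.sin(yaw),np.cos(yaw)]])
im=optics.get_image("side"); cv2.imwrite("pics/s8.png",im)
g=cv2.cvtColor(im,cv2.COLOR_BGR2HSV); m=cv2.inRange(g[225:275,295:355],(8,70,120),(24,255,255))
for i,r in enumerate(m[::2]): print(225+2*i,''.join('#' if v else '.' for v in r))
th=np.radians(30); G=(.005,.088)
for y,z in((.09,.012),(.09,-.014),(.04,.007)):
        Y=G[0]+y*np.cos(th)-z*np.sin(th); Z=G[1]+y*np.sin(th)+z*np.cos(th)
        print(G,y,z,[proj("side",[np.r_[c+Ro@[-.0045+x,Y],Z]]).round(1)[0].tolist() for x in(-.012,.012)],round(Y,4),round(Z,4))
E
```

```text
[ 0.4606 -0.0512  0.0802] [ 0.96  0.71 -0.87  1.91  0.03  0.91  0.29] 19.270884468324507 39.99979019165039 [-0.0563  0.1079 -1.1036] [-0.07    0.4948 -0.8662]
225 ###############.............................................
227 #############...............................................
229 ###########...........................................##....
231 #########............................................#######
233 #######..............................................#######
235 #####...............................................########
237 ###................................................#########
239 #...............................########..........###..##...
241 ...........................############..........##.........
243 .................#####################......................
245 ................########################....................
247 ................##################..........................
249 ...............##############...............................
251 ...............#########....................................
253 ..................#####....
[... 203 characters left out ...]
.........................
261 ............................................................
263 ............................................................
265 ............................................................
267 ............................................................
269 ............................................................
271 ............................................................
273 ............................................................
(0.005, 0.088) 0.09 0.012 [[319.8, 246.0], [311.6, 241.5]] 0.0769 0.1434
(0.005, 0.088) 0.09 -0.014 [[316.5, 255.6], [308.4, 251.1]] 0.0899 0.1209
(0.005, 0.088) 0.04 0.007 [[329.6, 244.1], [321.7, 239.8]] 0.0361 0.1141
```

arm_command(
  deltas=[0,0,0,-0.002,0.015,0.01,0,0,0,0,-0.004,0.03,0.02,0,0,0,0,-0.006,0.045,0.03,0,0,0,0,-0.008,0.06,0.04,0,0,0,0,-0.01,0.075,0.05,0,0,0,0,-0.0123,0.0892,0.06,0,0,0,0,-0.0123,0.0892,0.08,0,0,0,0,-0.0123,0.0892,0.11,0,0,0,0,-0.0123,0.0892,0.14,0,0,0,0,-0.0123,0.0892,0.16,0,0,0,0,-0.0123,0.0892,0.165,0,0,0,0,-0.0123,0.0892,0.165,0,0,0,0,-0.0123,0.0892,0.165,0,0,0,0,-0.0123,0.0892,0.165,0,0,0,0,-0.0123,0.0892,0.165,0],
)

```text
clock: 18.8
position: [0.4485, 0.0359, 0.244]
ee_rot: [-1.778, -2.04, -0.475]
force: [-0.0, 0.8, -1.2]
width: 0.208
gripper_force: 40.0
```

```bash
python3 - <<'E'
from h import *
np.set_printoptions(precision=4,suppress=True)
o=sensors.observe(); R=cv2.Rodrigues(o["ee_rot"])[0]
print(o["clock"],o["position"],o["joints"].round(2),np.abs(o["dq"]).max(),o["width"]*91.8,o["gripper_force"],o["force"],R[:,2])
yaw=.137; c=np.array([.467,-.0625]); Ro=np.array([[np.cos(yaw),-np.sin(yaw)],[np.sin(yaw),np.cos(yaw)]])
im=optics.get_image("side"); cv2.imwrite("pics/s9.png",im)
g=cv2.cvtColor(im,cv2.COLOR_BGR2HSV); W=cv2.inRange(g,(8,70,120),(24,255,255))
th=np.radians(30); G=(.095,.253)
for y,z in((.09,.012),(.09,-.014),(.04,.007),(-.13,0),(-.1,0)):
        Y=G[0]+y*np.cos(th)-z*np.sin(th); Z=G[1]+y*np.sin(th)+z*np.cos(th)
        print(y,z,[proj("side",[np.r_[c+Ro@[-.0045+x,Y],Z]]).round(1)[0].tolist() for x in(-.012,.012)],round(Y,4),round(Z,4))
for i,r in enumerate(W[170:280:3,270:370]): print(170+3*i,''.join('#' if v else '.' for v in r))
# basket bar, same place as after hanging?
b=cv2.imread("pics/s5.png")[290:400,150:270]; d=cv2.absdiff(b,im[290:400,150:270]).max(2); print("basket diff",(d>40).sum())
E
```

```text
18.8 [0.4485 0.0359 0.244 ] [ 0.98  0.44 -1.04  1.85 -0.16  1.13  0.18] 0.006512665296382263 19.123669347065363 39.99952733516693 [-0.046   0.8186 -1.1986] [-0.0697  0.4956 -0.8657]
0.09 0.012 [[293.0, 217.1], [283.6, 212.1]] 0.1669 0.3084
0.09 -0.014 [[289.4, 228.9], [280.1, 223.8]] 0.1799 0.2859
0.04 0.007 [[306.0, 216.2], [296.8, 211.4]] 0.1261 0.2791
-0.13 0 [[343.3, 210.0], [335.1, 205.9]] -0.0176 0.188
-0.1 0 [[337.3, 211.5], [328.9, 207.3]] 0.0084 0.203
170 ...................................##########.......................................................
173 .........................................##########............................................###..
176 ........................................#.........########.............................#######......
179 ........................................................#########...............................##..
182 .......................#######.##..............................##...................................
185 ...............#########.....#####...........................#...........#..........................
188 .
[... 2564 characters left out ...]
.......................................................
263 ....................................................................................................
266 ....................................................................................................
269 ....................................................................................................
272 ....................................................................................................
275 ....................................................................................................
278 ....................................................................................................
basket diff 32
```

The brush is seen free of the organiser, with its head near (338, 207) and tail near (287, 220), both as predicted. That puts it at z of about 0.18 to 0.31, still, with a 40 N grip. The basket is unchanged on the prongs, so I'm handing in.

```bash
python3 -c "
from cell import arm
print(arm.sign_off())"
```

```text
the job is handed in; nothing more can be done
None
```

The job is handed in: at sign-off (about 19 s of the 54 s) the basket was hanging by its bar on both prongs and the brush was held still in the gripper, its lowest end about 18 cm above the shelf, clear of everything; the judge's result was not shown to me.

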